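Stand the ballast case on its heavy end

ROBOT

A 6-joint arm with a two-finger parallel gripper is mounted at the origin on the work surface. World frame = base frame: x ahead of the robot, y to its left, z up, the work surface at z = 0. Lengths are in mm, angles in rad, forces in N, time in s.
With the tool pointing down it reaches from about 350 to 975 mm from the base axis. Payload 7.1 kg.
Tool frame: the origin (TCP) lies at the very end of the fingers, on their centre line; the grasp point (between the pads) lies tcp_to_grasp behind it (tcp_to_grasp is the distance from the TCP to the grasp point, in mm); z points along the fingers, x is the direction in which the jaws open and shut, and the axes are right-handed (so a half turn about z gives the same grasp; the last joint's range is limited). The gripper opens to 88 mm and grips with 3 to 60 N. Pads are 20 mm wide; open, the fingers measure 115 mm over their backs; the gripper's body (75 mm by 178 mm) begins 61 mm behind the grasp point.
Start: joints at [1.1, 0.423, 1.63, -0, 1.089, -0.019], TCP at [272.833, 562.287, 187.875] pointing down, gripper open.
Joint ranges: [-3, 3], [-0.9, 2.11], [0.09, 2.58], [-1.31, 4.45], [0.11, 2.69], [-2.54, 2.54]. Speed limits (rad/s): [2.39, 2.39, 3.01, 3.14, 3.14, 3.14].

INTERFACE

Orientations are given as a rotation vector (axis times angle).
In Python, from workcell import get_obs, get_image, close_job, recognise, mark_of, tcp_to_grasp gives the robot as it stands. The module is installed in compiled form; this text tells all that it offers.
- The arm moves only by the tool move_arm, never from a script. Its argument "motion" is a list of rows, each a list of 7 numbers: the shift along the world's x, y, z in mm, then the turn, a rotation vector about the world's x, y, z in rad, then the finger opening in mm, from 0 to 87.8. A call has 1 to 5 rows; each row is the pose to reach, as a shift and turn from the pose commanded when the call began; what a row does not reach only later rows make up. A row lasts 1/12 s, in which the tool goes at most 41.7 mm and 7.16 degrees, less where a joint would pass 70% of its speed; a pose out of reach is approached as far as the arm can. A call with a gripper value outside its range is refused whole. The fingers move at their own pace and stop on an object; the grip force is fixed at half the most. Time passes only in rows, so rows that repeat a pose let the fingers close. It gives the time, the measured TCP pose, the force and the opening at its end, in the units of the state.
- get_obs(): the state, without advancing time (a new reading comes with each control period).
- get_image(name): name is "side" or "top"; returns a dict with "color" (400x640x3 uint8, red, green, blue), "mtx" (3x3 intrinsics, pixels), "camera_from_world" (4x4, takes a point from world to camera coordinates). Camera axes: x right, y up, looking along -z (the intrinsics and any distortion apply to the point x, -y, -z); pixel columns grow to the right and rows downward; lengths in mm; the calibration is good to about 2 mm. A picture is of the moment at which its call begins. There is no depth.
- close_job(): hands the job in, once; it reports no verdict.
Trained networks look in a picture, given as the dict that the camera call returned (one of the last four; its "shot" number tells which), for a name from the list of things; names that differ only in an ending like _2 or _b are one class to them, and where a whole thing is asked for, a point or a joint stands for the part that bears it (a point fixed in the world has none). Each returns a list of dicts, best first, with "p" (0 to 1); they miss things now and then, are a little off and sometimes report something else, mostly with a low value. They report only what shows in the picture. A call takes as long as a camera call.
- recognise(picture, label): "bbox" ([centre column, centre row, width, height] in pixels, round what is visible of it).
- mark_of(picture, label): "location" ([row, column] in pixels: a listed point, or the origin of a listed thing).
The state is a dict: "t": time; "qpos": joint angles; "qvel": joint speeds; "joint_torque": joint torques, N m; "ee_pos": TCP position; "orientation": TCP orientation; "ft_force": force on the tool from outside, world axes, zero at the start; "moment": the same for the moment, N m; "width": finger opening in mm.
Only numpy, scipy, OpenCV 4.12 (cv2) and the standard library are available. Lean on these libraries where they do the work, as an engineer would, in place of code of your own. Each camera call takes 0.05 s, during which the arm holds its last target. There are 200 camera calls.

TASK

The orange kit case has ballast hidden inside one end, and both ends look alike. Lift it by its black swing handle so that the heavy end dips, then stand the case upright on that heavy end, gently, on the round cork mat and let go. Leave the blue case where it is.

Things in the scene. Friction and masses are not known exactly. Their poses are not given: they have to be found in the camera images.
- case: orange kit case with black bands, closed box 120 mm long (its x), 56 wide (y), 44 high (z, out of its top face), about 0.5 kg, lying flat; origin at the box's centre. Ballast is in its +x or its -x half, not to be seen. The handle pivots about the y-axis through this origin; held by it, the case turns heavy end low to the stop, 46 degrees; lean the handle 44 more the same way to stand it.
- swing_grip (a point): centre of the black grip bar of the orange case's handle: 14 mm thick (its x), 72 long (y, same as the case's y), 24 high (z, away from the pivot), 108 mm from the case's origin on two side arms; 74 mm free under the bar. Starts square to the top face, swings 0.80 rad either way to firm stops; friction (0.025 N m) keeps it where left, leaning out on the top-face side once the case stands.
- mat_mid (a point): centre of the upper face of a round cork mat, 120 mm in diameter, 4 mm thick, fixed to the desk; z up. The case stands on it in any turn about the vertical.
- bluecase: blue kit case with the same box as the orange one but a low fixed black handle over its top, 80 mm high in all, about 0.45 kg, lying flat; a bystander. Origin at the box's centre, axes as for the orange case.

How it is judged:
By the outcome, as a careful person would: the job done as asked, in the order asked, and still so for the second after the job is handed in, with the robot touching nothing.
It also fails if it takes over 51 s, if anything falls off the work surface, if the arm or the gripper's body presses on something with over 40 N, if the wrist force passes 120 N, or if a joint passes its speed limit or range.

## Working session

There is one attempt and no reset: what is moved stays moved. The work goes in short steps, Python scripts to look and compute and a tool call to move; the robot and the scene stay as the last step left them, time stands still between calls to the robot, and variables do not carry over. Pictures are saved under pics/ and viewed, about 8 in all and at most 12, crops included, and the job is handed in when it is done.

Besides the shell and the picture viewer there is one more tool, called after ">>>" as name([rows], argument=value, ...), one row to a line, values as JSON. move_arm: Moves the arm, as the interface text tells. Its arguments: {"type":"object","properties":{"motion":{"type":"array"}},"required":["motion"]}

```bash
mkdir -p pics; cat > h.py <<'E'
import numpy as np, cv2
from workcell import *
from scipy.optimize import least_squares
def proj(im,P):
    P=np.atleast_2d(P); T=im["camera_from_world"]; c=P@T[:3,:3].T+T[:3,3]
    c=c*[1,-1,-1]; u=c@im["mtx"].T; return u[:,:2]/u[:,2:]
def tri(ims,pix):  # pix (col,row)
    f=lambda X: np.concatenate([proj(i,X)[0]-p for i,p in zip(ims,pix)])
    r=least_squares(f,[500,0,50]); return r.x, np.abs(r.fun).max()
def onz(im,p,z):
    r=least_squares(lambda X: proj(im,[X[0],X[1],z])[0]-p,[500,0]); return r.x
def save(im,n): cv2.imwrite("pics/"+n,im["color"][:,:,::-1])
E
python3 - <<'E'
from h import *
a=get_image("side");b=get_image("top")
print(tcp_to_grasp if not callable(tcp_to_grasp) else tcp_to_grasp(), get_obs())
for n in ["case","swing_grip","mat_mid","bluecase"]:
    px=[]
    for i in (a,b):
        m=mark_of(i,n); print(n,[(d["p"],d["location"]) for d in m][:3],[(d["p"],d["bbox"]) for d in recognise(i,n)][:2])
        if m: px.append(m[0]["location"][::-1])
    if len(px)==2: print(tri([a,b],px))
print([k for k in a])
for i in (a,b): T=i["camera_from_world"]; print(-T[:3,:3].T@T[:3,3])
cv2.imwrite("pics/a.png",np.vstack([a["color"],b["color"]])[:,:,::-1][::1]) 
save(a,"s1.png");save(b,"t1.png")
E
```

```text
18.700000000000003 {'t': 0.1, 'qpos': array([ 1.09999881e+00,  4.23763491e-01,  1.63060066e+00, -2.32713913e-06,
        1.08860844e+00, -1.89816026e-02]), 'qvel': array([ 0.00049191, -0.00242345, -0.00149237,  0.0011507 ,  0.00274866,
        0.00073041]), 'joint_torque': array([-1.02264665e-03, -5.45611238e+01, -2.74322855e+01,  6.44280855e-02,
        1.88664958e-02, -8.22924994e-05]), 'ee_pos': array([272.59290855, 561.81114395, 187.18512323]), 'orientation': array([ 2.66197614e+00,  1.66703685e+00, -1.85651065e-03]), 'ft_force': array([-0.06842141, -0.00502817, -1.28101421]), 'moment': array([ 0.00323726,  0.01620701, -0.01507356]), 'width': 87.82856901380424}
case [(0.65, [309.8, 419.3])] [(0.94, [421.4, 299.9, 86.5, 104.6])]
case [(0.87, [184.9, 426.5])] [(0.94, [424.7, 184.2, 63.8, 48.6])]
(array([ 567.0922327 , -254.04408815,   28.64390174]), np.float64(1.4296886258459836))
swing_grip [(0.97, [268.8, 429.5])] [(0.62, [426.3, 289.9, 42.6, 79.1])]
swing_grip [(0.65, [178.9, 437.4])] [(0.67, [431.1, 181.2, 31.2, 40.8])]
(array([ 566.78227826, -253.75334845,  130.12888723]), np.float64(0.38836328742826254))
mat_mid [(0.7, [174.0, 261.8])] [(0.77, [265.8, 176.6, 50.1, 33.0])]
mat_mid [(0.58, [209.3, 204.4])] [(0.66, [203.6, 209.6, 50.1, 51.4]), (0.4, [324.8, 213.6, 59.7, 39.3])]
(array([521.98472809, 248.64461038,  15.80700868]), np.float64(0.47851344830490916))
bluecase [(0.72, [244.0, 318.4])] [(0.59, [317.2, 242.8, 65.4, 59.6])]
bluecase [(0.95, [209.7, 323.4])] [(0.9, [323.9, 215.1, 53.8, 35.5])]
(array([515.88226749, -21.65890047,  11.59674268]), np.float64(1.2906899530695455))
['color', 'mtx', 'camera_from_world', 'shot']
[ 209.84080774 -522.66692356  612.63116773]
[ 426.70078063  -17.98182    1018.9321665 ]
```

View pics/s1.png

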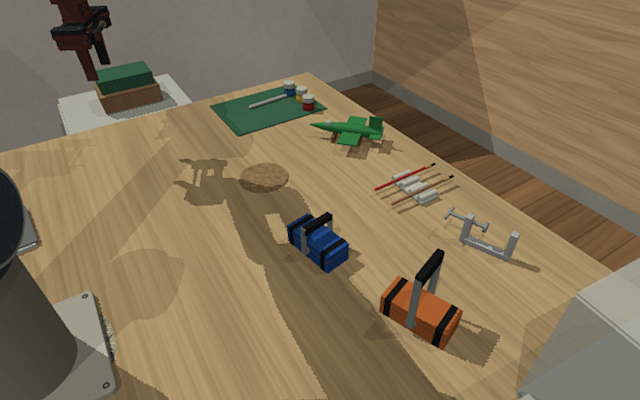

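View pics/t1.png

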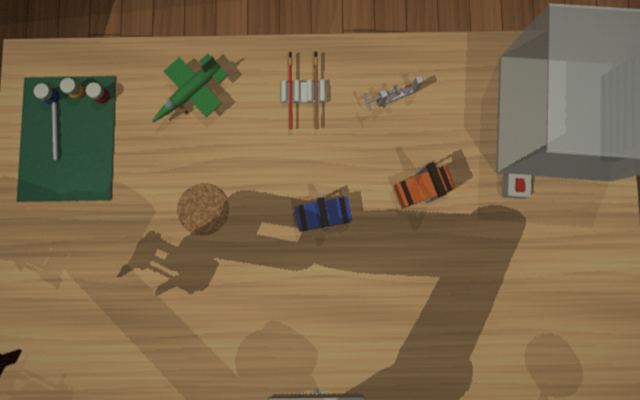

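The side view shows the orange case at about (421,305) with its handle upright. The blue case is at (318,243) and the mat at (265,177). In the top view the case is at (425,186), with its long axis rising slightly to the right, and the mat is at (203,209). Next I'll fit the yaw.

```bash
cat >> h.py <<'E'
def hullmask(p):
    m=np.zeros((1600,2560),np.uint8); cv2.fillConvexPoly(m,cv2.convexHull((p*4).astype(np.int32)),1); return m
def colhull(im,hsvlo,hsvhi,box):
    h=cv2.cvtColor(im["color"],cv2.COLOR_RGB2HSV); m=cv2.inRange(h,hsvlo,hsvhi)
    c,r,w,hh=box; k=np.zeros_like(m); k[int(r-hh/2-4):int(r+hh/2+4),int(c-w/2-4):int(c+w/2+4)]=1; m=m*k
    m=cv2.morphologyEx(m,cv2.MORPH_OPEN,np.ones((2,2)))
    y,x=np.nonzero(m); return hullmask(np.c_[x,y].astype(np.float32)+.5)
B=np.array([[x,y,z] for x in(-60,60) for y in(-28,28) for z in(-22,22)],float)
def boxfit(ims,masks,x0):
    from scipy.optimize import minimize
    def cost(q):
        c,s=np.cos(q[2]),np.sin(q[2]); P=B@np.array([[c,s,0],[-s,c,0],[0,0,1]])+[q[0],q[1],22]
        return sum((hullmask(proj(i,P).astype(np.float32))!=m).sum()/m.sum() for i,m in zip(ims,masks))
    return min((minimize(cost,[x0[0],x0[1],y],method="Nelder-Mead",options=dict(initial_simplex=np.array([[x0[0],x0[1],y],[x0[0]+8,x0[1],y],[x0[0],x0[1]+8,y],[x0[0],x0[1],y+.1]]))) for y in x0[2]),key=lambda r:r.fun)
E
python3 - <<'E'
from h import *
a=get_image("side");b=get_image("top")
for n,lo,hi,x0 in [("case",(3,150,60),(16,255,255),(567,-254,[-1.4,-1.2])),("bluecase",(105,120,30),(125,255,255),(516,-22,[-1.5,-1.3]))]:
    ms=[colhull(i,lo,hi,recognise(i,n)[0]["bbox"]) for i in (a,b)]
    r=boxfit([a,b],ms,x0); print(n,r.x,r.fun,[boxfit([i],[m],x0).x for i,m in zip((a,b),ms)])
px=[recognise(i,"mat_mid")[0]["bbox"][:2] for i in (a,b)]; print([onz(i,p,4) for i,p in zip((a,b),px)])
px=[mark_of(i,"mat_mid")[0]["location"][::-1] for i in (a,b)]; print([onz(i,p,4) for i,p in zip((a,b),px)])
px=[mark_of(i,"swing_grip")[0]["location"][::-1] for i in (a,b)]; print([onz(i,p,130) for i,p in zip((a,b),px)])
E
```

```text
case [ 564.86520659 -255.48305099   -1.22641325] 0.10666809437562874 [array([ 567.13257554, -254.99331884,   -1.21854315]), array([ 563.91054626, -254.17086037,   -1.22966991])]
bluecase [507.99409815 -26.23849125  -1.41593004] 0.2520659943030494 [array([509.26739228, -26.00088929,  -1.44740794]), array([504.40778346, -25.90465756,  -1.35295021])]
[array([522.42931532, 248.2320989 ]), array([523.31568207, 246.30280433])]Traceback (most recent call last):
  File "<stdin>", line 7, in <module>
IndexError: list index out of range
```

>>> move_arm([
  [14,-39,2,0,0,-0.12,87],
  [28,-78,4,0,0,-0.24,87],
  [42,-117,6,0,0,-0.36,87],
  [56,-156,8,0,0,-0.48,87],
  [70,-195,10,0,0,-0.6,87],
])

```text
t: 1.77
ee_pos: [343.0, 365.6, 198.0]
orientation: [-3.038, -0.798, -0.0]
ft_force: [1.0, 0.6, 0.2]
width: 87.0
```

>>> move_arm([
  [13,-38,0,0,0,-0.115,87],
  [26,-76,0,0,0,-0.23,87],
  [39,-114,0,0,0,-0.345,87],
  [52,-152,0,0,0,-0.46,87],
  [65,-190,0,0,0,-0.575,87],
])

```text
t: 2.18
ee_pos: [408.2, 175.5, 198.2]
orientation: [-3.14, 0.096, -0.001]
ft_force: [0.6, -0.2, -0.4]
width: 87.4
```

>>> move_arm([
  [13,-38,0,0,0,-0.115,87],
  [26,-76,0,0,0,-0.23,87],
  [39,-114,0,0,0,-0.345,87],
  [52,-152,0,0,0,-0.46,87],
  [65,-190,0,0,0,-0.575,87],
])

```text
t: 2.6
ee_pos: [473.2, -14.8, 198.2]
orientation: [-2.983, 0.983, -0.001]
ft_force: [0.5, 1.0, 0.3]
width: 87.0
```

>>> move_arm([
  [13,-38,0,0,0,-0.115,87],
  [26,-76,0,0,0,-0.23,87],
  [39,-114,0,0,0,-0.345,87],
  [52,-152,0,0,0,-0.46,87],
  [65,-190,0,0,0,-0.575,87],
])

```text
t: 3.02
ee_pos: [538.1, -204.9, 198.0]
orientation: [-2.582, 1.789, -0.001]
ft_force: [0.9, 0.9, 0.8]
width: 86.6
```

```bash
python3 - <<'E'
from h import *
from scipy.spatial.transform import Rotation as R
o=get_obs(); M=R.from_rotvec(o["orientation"]).as_matrix(); print(o["t"],o["ee_pos"],o["qpos"],np.arctan2(M[1,0],M[0,0]),M[:,2],o["ft_force"])
E
```

```text
3.0167 [ 538.12618571 -204.88013235  198.02463716] [-3.84489075e-01  3.39464042e-01  1.73239098e+00  7.11469389e-05
  1.06939714e+00  8.27483351e-01] -1.2120066389171062 [ 3.39034172e-04 -6.98791615e-05 -9.99999940e-01] [0.9330455  0.85475949 0.75193628]
```

>>> move_arm([
  [14,-25,0,0,0,-0.01,87],
  [28,-49.5,0,0,0,-0.01,87],
  [28,-49.5,-30,0,0,-0.01,87],
  [28,-49.5,-60,0,0,-0.01,87],
  [28,-49.5,-86,0,0,-0.01,87],
])

```text
t: 3.43
ee_pos: [565.7, -252.9, 110.5]
orientation: [-2.578, 1.796, -0.0]
ft_force: [0.5, -0.7, 0.3]
width: 86.9
```

```bash
python3 - <<'E'
from h import *
a=get_image("side");b=get_image("top")
cv2.imwrite("pics/g.png",np.hstack([cv2.resize(i["color"][r:r+130,c:c+130],None,fx=3,fy=3)[:,:,::-1] for i,r,c in((a,220,360),(b,115,360))]))
print(get_obs()["ee_pos"])
E
```

```text
[ 562.63071084 -250.95253105  107.58672864]
```

View pics/g.png

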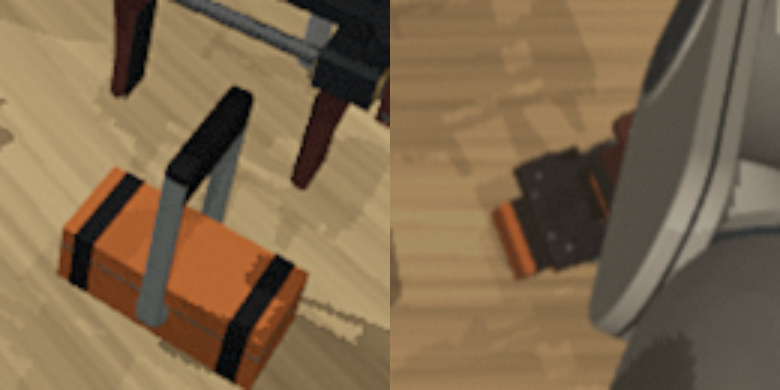

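```bash
python3 - <<'E'
from h import *
o=get_obs(); a=get_image("side");b=get_image("top")
print(o["t"],o["ee_pos"],get_obs()["ee_pos"],o["qvel"],o["ft_force"])
for i,(r,c) in((a,(220,360)),(b,(115,360))): print([3*(proj(i,P)[0]-[c,r]) for P in (o["ee_pos"],[566,-254,130],[566,-254,110],o["ee_pos"]+44*np.array([.34,-.94,0]),o["ee_pos"]-44*np.array([.34,-.94,0]))], [d for d in mark_of(i,"swing_grip")][:2])
cv2.imwrite("pics/g2.png",cv2.resize(a["color"][200:330,350:480],None,fx=4,fy=4)[:,:,::-1])
E
```

```text
3.5333 [ 562.63071084 -250.95253105  107.58672864] [ 565.83110712 -252.18504392  112.05207617] [ 0.00499251 -0.06167509 -0.05347127  0.00094504  0.05823768 -0.00183786] [ 0.09847001  1.05121279 -0.18519299]
[array([192.73967749, 175.35186044]), array([208.65411948, 147.34430993]), array([202.54145219, 173.42130732]), array([273.5474719, 217.7225899]), array([117.07805149, 135.67947104])] [{'location': [269.5, 427.6], 'p': 0.73}]
[array([219.17282651, 204.04714124]), array([231.79055924, 194.03551639]), array([224.27160836, 198.62948862]), array([278.11255238, 181.86684191]), array([160.06701394, 226.28994261])] []
```

View pics/g2.png

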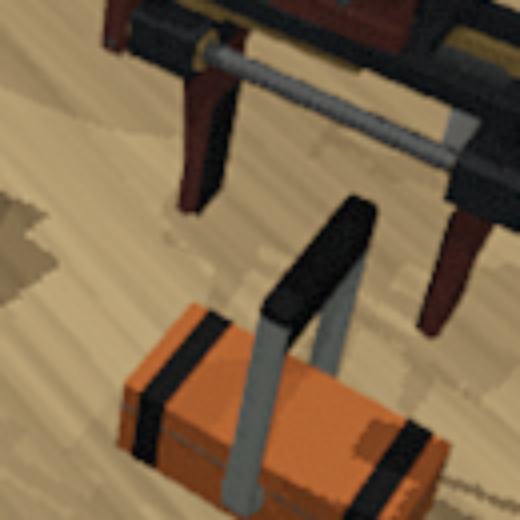

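The fingertips appear about 10 px higher than the reported TCP projects, and the arm may still be ringing. I'll let it settle and look again.

>>> move_arm([
  [0,0,0,0,0,0,87],
  [0,0,0,0,0,0,87],
  [0,0,0,0,0,0,87],
  [0,0,0,0,0,0,87],
  [0,0,0,0,0,0,87],
])

```text
t: 4.15
ee_pos: [566.0, -252.3, 112.3]
orientation: [-2.579, 1.794, -0.001]
ft_force: [-0.2, 0.3, -1.5]
width: 87.3
```

```bash
python3 - <<'E'
from h import *
o=get_obs(); a=get_image("side"); p=get_obs()
print(o["t"],o["ee_pos"],p["ee_pos"],o["qvel"],o["ft_force"],o["qpos"])
im=a["color"].copy(); im=cv2.resize(im[200:330,350:480],None,fx=4,fy=4)
u=np.array([.34,-.94,0]); n=np.array([.94,.34,0])
for s in(-50.5,50.5):
  for w in(-10,10):
    q=4*(proj(a,o["ee_pos"]+s*u+w*n)[0]-[350,200]); cv2.circle(im,tuple(int(v) for v in q),3,(0,255,0),-1)
cv2.imwrite("pics/g3.png",im[:,:,::-1])
E
```

```text
4.15 [ 566.00536871 -252.26788479  112.33606383] [ 565.92344257 -252.24504693  112.15988773] [-0.00141332  0.00616275  0.00311593 -0.00043874 -0.0013164   0.00074383] [-0.2129474   0.28984363 -1.47234851] [-4.38469606e-01  5.06149707e-01  1.69412327e+00 -1.41122655e-05
  9.40652969e-01  7.77485451e-01]
```

View pics/g3.png

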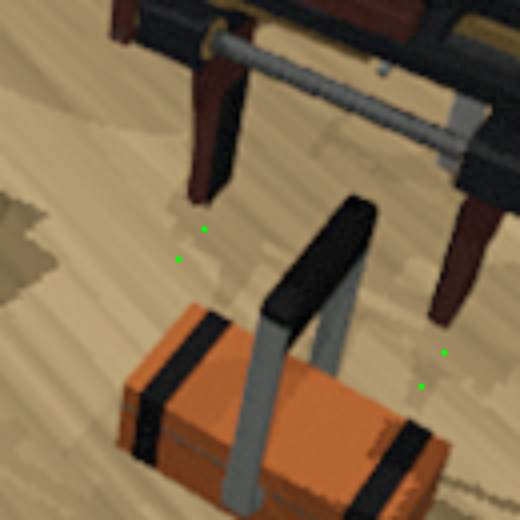

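```bash
python3 - <<'E'
from h import *
a=get_image("side");b=get_image("top")
e=np.array([272.6,561.8,187.2]);u=np.array([.435,.9,0])
for i in(a,b): print([proj(i,e+s*u)[0] for s in(-50.5,0,50.5)])
im=cv2.imread("pics/s1.png"); im=cv2.resize(im[0:110,30:160],None,fx=4,fy=4)
for s in(-50.5,0,50.5): cv2.circle(im,tuple(int(v) for v in 4*(proj(a,e+s*u)[0]-[30,0])),3,(0,255,0),-1)
t=cv2.imread("pics/t1.png"); t=cv2.resize(t[320:400,0:80],None,fx=4,fy=4)
for s in(-50.5,0,50.5): cv2.circle(t,tuple(int(v) for v in 4*(proj(b,e+s*u)[0]-[0,320])),3,(0,255,0),-1)
t=cv2.copyMakeBorder(t,0,440-320,0,0,0)
cv2.imwrite("pics/g4.png",np.hstack([im,t]))
E
```

```text
[array([98.03802333, 94.51479501]), array([104.21831527,  85.25412165]), array([109.9425346 ,  76.67683663])]
[array([ 31.64276025, 350.48400633]), array([  7.77095922, 338.44322233]), array([-15.93928814, 326.48392497])]
```

View pics/g4.png

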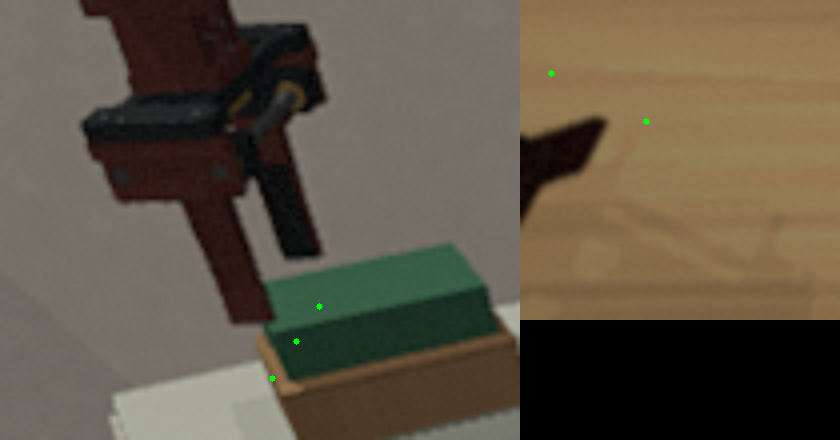

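```bash
python3 - <<'E'
from h import *
a=get_image("side");b=get_image("top")
e=np.array([272.6,561.8,187.2]);u=np.array([.435,.9,0])
X,r=tri([a,b],[(93.5,80),(20,350)]); print(X,r,e-50.5*u, X-(e-50.5*u))
print(a["mtx"],b["mtx"])
# now: right and left tip at current pose, assume z offset
e=np.array([566,-252.3,112.3])
for d in ([0,0,0],[0,0,14],[0,0,18.7],[10,0,10],[0,10,10]): print(d,[proj(a,e+np.array(d)+s*np.array([.34,-.94,0]))[0] for s in(-50.5,50.5)])
print("obs",(350+200/4,200+203/4),(350+437/4,200+325/4))
E
```

```text
[256.27835099 515.23313587 221.53688367] 1.9688353005989683 [250.6325 516.35   187.2   ] [ 5.64585099 -1.11686413 34.33688367]
[[419.23515818   0.         319.10654863]
 [  0.         419.23515818 200.08275043]
 [  0.           0.           1.        ]] [[442.70278987   0.         317.42366537]
 [  0.         442.70278987 201.7950722 ]
 [  0.           0.           1.        ]]
[0, 0, 0] [array([397.94337653, 261.01577183]), array([458.27022091, 292.36052267])]
[0, 0, 14] [array([398.90569255, 254.95946568]), array([460.19869946, 286.28208787])]
[0, 0, 18.7] [array([399.23467275, 252.8890389 ]), array([460.8589275 , 284.20109346])]
[10, 0, 10] [array([403.51283826, 254.16265455]), array([464.51375576, 285.086792  ])]
[0, 10, 10] [array([394.49422195, 252.76350917]), array([454.53252822, 283.44954334])]
obs (400.0, 250.75) (459.25, 281.25)
```

Both views put the visible fingertips about 20 mm above the reported TCP. I'll check which is right by touching the top of the grip bar lightly with the fingers closed. Contact is expected at TCP z = 142 if the report is right.

>>> move_arm([
  [0,-1.7,25,0,0,0,87],
  [0,-1.7,46,0,0,0,87],
  [0,-1.7,46,0,0,0,4],
  [0,-1.7,46,0,0,0,4],
  [0,-1.7,46,0,0,0,4],
])

```text
t: 4.82
ee_pos: [565.4, -253.7, 157.3]
orientation: [2.578, -1.794, -0.001]
ft_force: [1.0, -0.6, -0.2]
width: 70.5
```

>>> move_arm([
  [0,0,0,0,0,0,4],
  [0,0,0,0,0,0,4],
  [0,0,-5,0,0,0,4],
  [0,0,-10,0,0,0,4],
  [0,0,-10,0,0,0,4],
])

```text
t: 5.23
ee_pos: [564.9, -253.4, 146.1]
orientation: [2.578, -1.794, -0.004]
ft_force: [-0.8, -1.1, -0.5]
width: 37.3
```

>>> move_arm([
  [0,0,-2,0,0,0,4],
  [0,0,-4,0,0,0,4],
  [0,0,-6,0,0,0,4],
  [0,0,-7,0,0,0,4],
])

```text
t: 5.57
ee_pos: [565.8, -253.9, 140.6]
orientation: [2.579, -1.795, -0.0]
ft_force: [0.6, -0.2, -0.7]
width: 10.1
```

>>> move_arm([
  [0,0,0,0,0,0,4],
  [0,0,0,0,0,0,4],
  [0,0,-2,0,0,0,4],
])

```text
t: 5.82
ee_pos: [566.2, -254.1, 139.3]
orientation: [-2.578, 1.794, -0.001]
ft_force: [-0.7, 0.3, -0.4]
width: 4.1
```

>>> move_arm([
  [0,0,-2,0,0,0,4],
  [0,0,-4,0,0,0,4],
])

```text
t: 5.98
ee_pos: [565.9, -253.9, 134.8]
orientation: [-2.579, 1.795, -0.0]
ft_force: [-0.3, 0.2, 0.3]
width: 4.1
```

There was no contact at 135 mm, so the reported TCP really is lower than the real fingertips. I'll keep feeling downwards.

>>> move_arm([
  [0,0,-2,0,0,0,4],
  [0,0,-4,0,0,0,4],
  [0,0,-6,0,0,0,4],
  [0,0,-7,0,0,0,4],
])

```text
t: 6.32
ee_pos: [565.7, -253.8, 127.5]
orientation: [2.579, -1.795, -0.001]
ft_force: [0.5, -0.2, 0.6]
width: 3.9
```

```bash
python3 - <<'E'
from h import *
o=get_obs(); a=get_image("side"); 
print(o["ee_pos"],o["ft_force"],mark_of(a,"swing_grip")[:1])
im=cv2.resize(a["color"][200:330,350:480],None,fx=4,fy=4)
cv2.imwrite("pics/g5.png",im[:,:,::-1])
E
```

```text
[ 565.69512609 -253.82551434  127.50081442] [ 0.47949495 -0.1879869   0.61592903] [{'location': [270.7, 430.3], 'p': 0.71}]
```

View pics/g5.png

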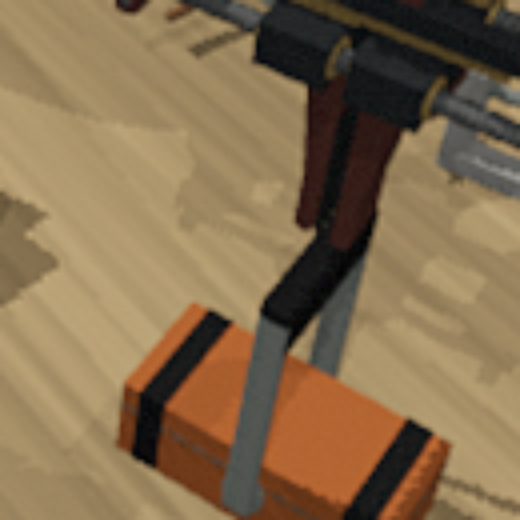

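```bash
python3 - <<'E'
from h import *
a=get_image("side"); e=get_obs()["ee_pos"]
print(e,proj(a,e))
for z in(128,135,142,150,158): print(z,onz(a,(431.5,258.5),z)-e[:2], onz(a,(429.6,266),z-15+0)-[566,-252.3])
E
```

```text
[ 565.7923527  -253.85856522  127.72768548] [[429.14676237 270.116612  ]]
128 [19.18240064 15.14570854] [17.05929355 12.41364991]
135 [13.76397567 11.04428337] [11.83037757  8.45179936]
142 [8.34555071 6.94285819] [6.60146158 4.4899488 ]
150 [2.15306503 2.25551516] [ 0.62555759 -0.03788038]
158 [-4.03942065 -2.43182789] [-5.35034639 -4.56570957]
```

Both tip sightings fit a pure vertical offset of about +22 mm. Contact is then expected at a reported z of about 120.

>>> move_arm([
  [0,0,-2,0,0,0,4],
  [0,0,-4,0,0,0,4],
  [0,0,-5,0,0,0,4],
])

```text
t: 6.72
ee_pos: [565.7, -253.9, 122.6]
orientation: [2.579, -1.795, -0.0]
ft_force: [-0.1, 0.4, 0.2]
width: 4.0
```

>>> move_arm([
  [0,0,-1,0,0,0,4],
  [0,0,-2,0,0,0,4],
])

```text
t: 6.88
ee_pos: [565.8, -253.9, 120.7]
orientation: [2.579, -1.795, -0.0]
ft_force: [1.1, 0.3, 1.1]
width: 4.1
```

>>> move_arm([
  [0,0,-1,0,0,0,4],
  [0,0,-2,0,0,0,4],
])

```text
t: 7.05
ee_pos: [565.9, -253.9, 118.8]
orientation: [-2.579, 1.795, -0.0]
ft_force: [0.7, 0.2, -0.8]
width: 4.0
```

>>> move_arm([
  [0,0,-1,0,0,0,4],
  [0,0,-2,0,0,0,4],
])

```text
t: 7.22
ee_pos: [565.8, -253.9, 116.8]
orientation: [-2.579, 1.795, 0.0]
ft_force: [-0.3, 0.6, 0.2]
width: 4.2
```

>>> move_arm([
  [0,0,-1,0,0,0,4],
  [0,0,-1.5,0,0,0,4],
])

```text
t: 7.38
ee_pos: [565.8, -253.9, 115.2]
orientation: [2.579, -1.795, -0.0]
ft_force: [1.2, 0.3, 0.3]
width: 3.9
```

```bash
python3 - <<'E'
from h import *
o=get_obs(); a=get_image("side"); 
print(o["ee_pos"],o["ft_force"],o["moment"],mark_of(a,"swing_grip")[:1])
im=cv2.resize(a["color"][200:330,350:480],None,fx=4,fy=4)
cv2.imwrite("pics/g6.png",im[:,:,::-1])
E
```

```text
[ 565.77709031 -253.86295631  115.23199423] [1.19570777 0.32301153 0.26940185] [-0.03683291  0.14053598  0.01402666] [{'location': [268.3, 430.5], 'p': 0.9}]
```

View pics/g6.png

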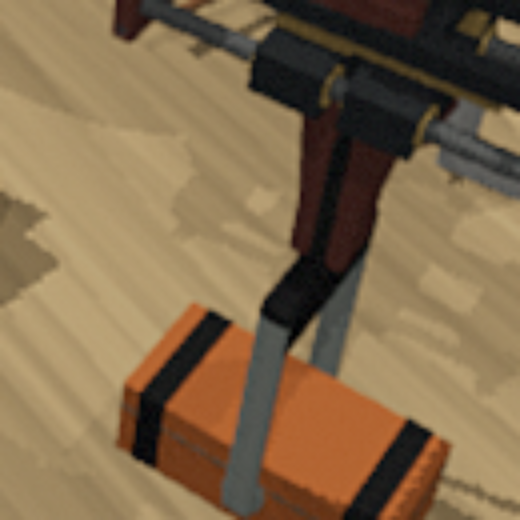

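>>> move_arm([
  [0,0,-1,0,0,0,4],
  [0,0,-1.5,0,0,0,4],
])

```text
t: 7.65
ee_pos: [565.8, -253.9, 113.8]
orientation: [-2.579, 1.795, -0.0]
ft_force: [-0.4, -1.0, 0.3]
width: 4.0
```

>>> move_arm([
  [0,0,-1,0,0,0,4],
  [0,0,-1.5,0,0,0,4],
])

```text
t: 7.82
ee_pos: [565.8, -253.9, 112.3]
orientation: [2.579, -1.795, -0.0]
ft_force: [0.2, 0.5, 0.6]
width: 3.9
```

>>> move_arm([
  [0,0,-1,0,0,0,4],
  [0,0,-1.5,0,0,0,4],
])

```text
t: 7.98
ee_pos: [565.8, -253.9, 110.7]
orientation: [2.579, -1.795, -0.0]
ft_force: [-0.4, 0.8, 0.3]
width: 4.5
```

>>> move_arm([
  [0,0,-1,0,0,0,4],
  [0,0,-1.5,0,0,0,4],
])

```text
t: 8.15
ee_pos: [565.8, -253.9, 109.2]
orientation: [-2.579, 1.795, 0.0]
ft_force: [-0.7, -1.0, 0.5]
width: 4.2
```

>>> move_arm([
  [0,0,-1,0,0,0,4],
  [0,0,-1.5,0,0,0,4],
])

```text
t: 8.32
ee_pos: [565.8, -253.9, 107.8]
orientation: [2.579, -1.795, -0.0]
ft_force: [-0.2, 1.2, 0.3]
width: 4.1
```

```bash
python3 - <<'E'
from h import *
o=get_obs(); a=get_image("side"); 
print(o["ee_pos"],o["ft_force"],o["moment"],mark_of(a,"swing_grip")[:1])
im=cv2.resize(a["color"][200:330,350:480],None,fx=4,fy=4)
cv2.imwrite("pics/g7.png",im[:,:,::-1])
E
```

```text
[ 565.81166932 -253.88667092  107.77265776] [-0.17308818  1.21991334  0.27144042] [-0.03344264  0.12221218 -0.00373259] [{'location': [267.5, 433.5], 'p': 0.75}]
```

View pics/g7.png

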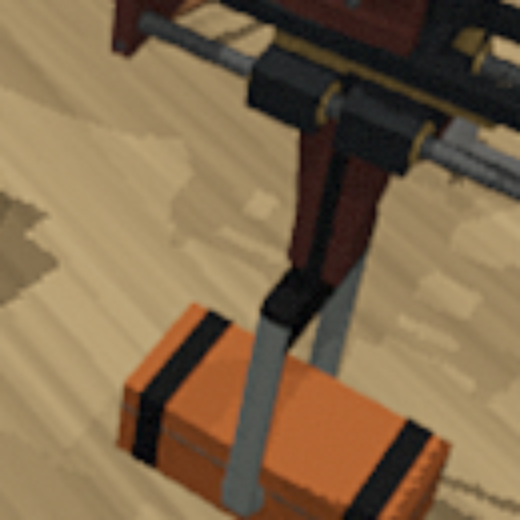

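The fingers now cover the bar in the picture, with the tips near (432,268) px, and there is still no contact. The real tips are therefore at least 34 mm above the reported TCP, so I'll keep feeling down in small steps.

>>> move_arm([
  [0,0,-1,0,0,0,4],
  [0,0,-2,0,0,0,4],
])

```text
t: 8.58
ee_pos: [566.6, -254.7, 107.4]
orientation: [2.579, -1.794, 0.004]
ft_force: [-4.3, -1.0, 17.2]
width: 3.9
```

>>> move_arm([
  [0,0,-1,0,0,0,4],
  [0,0,-2,0,0,0,4],
])

```text
t: 8.75
ee_pos: [567.7, -255.7, 107.3]
orientation: [2.579, -1.794, 0.008]
ft_force: [-6.0, -3.0, 27.7]
width: 3.8
```

```bash
cat > st.py <<'E'
from h import *
o=get_obs(); a=get_image("side"); o2=get_obs()
print(o["t"],o["ee_pos"],o["ft_force"],o["moment"],o2["ft_force"],o["width"],o["joint_torque"].round(1))
for n in("case","swing_grip"): print(n,mark_of(a,n)[:1],recognise(a,n)[:1])
E
python3 st.py
```

```text
8.75 [ 567.67689222 -255.66476911  107.34125373] [-6.03963442 -2.97236693 27.71894768] [-0.36709856  1.34062557 -0.01911792] [-4.04920749 -1.75984637 20.65470633] 3.8267824569054905 [  2.7 -39.9 -17.5   1.1  -1.5   0. ]
case [{'location': [309.8, 419.1], 'p': 0.61}] [{'bbox': [421.1, 308.1, 81.9, 79.0], 'p': 0.93}]
swing_grip [{'location': [270.1, 431.1], 'p': 0.8}] [{'bbox': [424.1, 298.0, 32.3, 58.3], 'p': 0.63}]
```

Contact came at a reported z of 107.5, where the bar top is 142, so real z is about reported + 34.5. I'll rise, open, re-centre slightly, and descend to a reported z of about 77.

>>> move_arm([
  [0,0,10,0,0,0,60],
  [1.5,7,18,0,0,0,60],
  [1.5,7,18,0,0,0,60],
  [1.5,7,18,0,0,0,60],
  [1.5,7,18,0,0,0,60],
])

```text
t: 9.42
ee_pos: [567.1, -246.5, 121.4]
orientation: [2.579, -1.794, -0.001]
ft_force: [-0.6, 0.4, 0.6]
width: 34.2
```

>>> move_arm([
  [0,0,0,0,0,0,60],
  [0,0,0,0,0,0,60],
  [0,0,0,0,0,0,60],
  [0,0,0,0,0,0,60],
  [0,0,0,0,0,0,60],
])

```text
t: 9.83
ee_pos: [567.2, -246.9, 121.7]
orientation: [2.578, -1.795, -0.001]
ft_force: [-0.3, -0.4, -0.8]
width: 59.9
```

>>> move_arm([
  [0,0,-10,0,0,0,60],
  [0,0,-20,0,0,0,60],
  [0,0,-30,0,0,0,60],
  [0,0,-40,0,0,0,60],
  [0,0,-45,0,0,0,60],
])

```text
t: 10.25
ee_pos: [566.2, -246.4, 74.5]
orientation: [2.578, -1.794, -0.004]
ft_force: [0.3, 0.2, -0.2]
width: 59.7
```

```bash
python3 st.py; python3 - <<'E'
from h import *
a=get_image("side")
cv2.imwrite("pics/g8.png",cv2.resize(a["color"][200:330,350:480],None,fx=4,fy=4)[:,:,::-1])
E
```

```text
10.25 [ 566.17563349 -246.38290104   74.52474502] [ 0.34605036  0.20064961 -0.20588122] [-0.02724161  0.11728277 -0.00442412] [-0.51447437  0.57533465 -1.28726913] 59.6814980935807 [ -0.  -58.3 -23.    0.   -0.1   0. ]
case [{'location': [311.0, 418.9], 'p': 0.88}] [{'bbox': [421.0, 300.3, 79.0, 99.0], 'p': 0.7}]
swing_grip [{'location': [268.5, 430.2], 'p': 0.85}] [{'bbox': [426.2, 290.9, 38.8, 79.0], 'p': 0.58}]
```

View pics/g8.png

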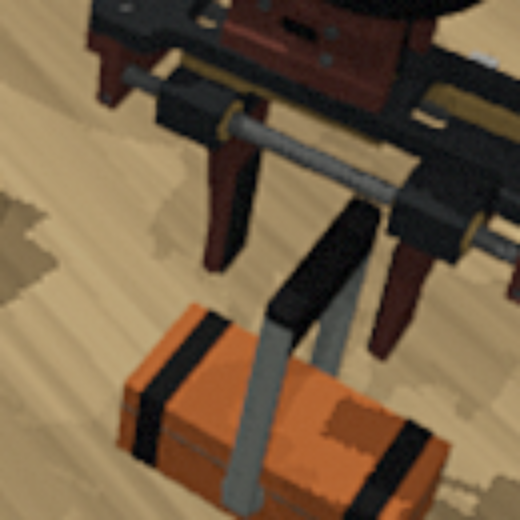

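The fingers straddle the bar, with tips at about (404,267) and (445,289) px. I'll shift slightly along the bar and close.

>>> move_arm([
  [3,1,0,0,0,0,60],
  [6,2,0,0,0,0,30],
  [6,2,0,0,0,0,0],
  [6,2,0,0,0,0,0],
  [6,2,0,0,0,0,0],
])

```text
t: 10.97
ee_pos: [573.4, -244.9, 77.0]
orientation: [2.579, -1.794, 0.0]
ft_force: [-0.7, 0.6, -0.3]
width: 37.1
```

>>> move_arm([
  [0,0,0,0,0,0,0],
  [0,0,0,0,0,0,0],
  [0,0,0,0,0,0,0],
  [0,0,0,0,0,0,0],
  [0,0,0,0,0,0,0],
])

```text
t: 11.38
ee_pos: [573.5, -245.3, 77.0]
orientation: [2.578, -1.794, 0.001]
ft_force: [0.4, -1.8, -1.0]
width: 14.0
```

```bash
python3 st.py
```

```text
11.3833 [ 573.50604964 -245.31809968   76.96479066] [ 0.42929256 -1.75251781 -0.95990129] [-0.45242132 -0.03320581 -0.10544661] [ 0.55801534 -1.8270324   0.1844959 ] 13.971854005740472 [  1.  -57.4 -22.    0.4   0.4  -0. ]
case [{'location': [310.1, 417.2], 'p': 0.95}] [{'bbox': [420.4, 300.8, 81.5, 99.7], 'p': 0.63}]
swing_grip [{'location': [269.1, 428.5], 'p': 0.85}] [{'bbox': [420.9, 289.3, 27.2, 79.0], 'p': 0.87}]
```

Gripped at 14.0 mm. Now I'll lift gently and see which end dips.

>>> move_arm([
  [0,0,8,0,0,0,0],
  [0,0,18,0,0,0,0],
  [0,0,30,0,0,0,0],
  [0,0,45,0,0,0,0],
  [0,0,60,0,0,0,0],
])

```text
t: 12.05
ee_pos: [573.0, -244.6, 138.0]
orientation: [2.579, -1.794, -0.001]
ft_force: [0.6, 0.9, -4.6]
width: 14.0
```

>>> move_arm([
  [0,0,15,0,0,0,0],
  [0,0,30,0,0,0,0],
  [0,0,40,0,0,0,0],
  [0,0,40,0,0,0,0],
  [0,0,40,0,0,0,0],
])

```text
t: 12.47
ee_pos: [573.5, -244.9, 177.6]
orientation: [-2.578, 1.794, -0.002]
ft_force: [0.1, -0.5, -6.2]
width: 13.7
```

```bash
python3 st.py; python3 - <<'E'
from h import *
a=get_image("side");b=get_image("top");o=get_obs();print(o["qpos"])
cv2.imwrite("pics/l.png",np.hstack([cv2.resize(i["color"][r:r+170,c:c+130],None,fx=3,fy=3)[:,:,::-1] for i,r,c in((a,160,360),(b,100,360))]))
E
```

```text
12.4667 [ 573.51770001 -244.91983244  177.60807484] [ 0.12489617 -0.47283644 -6.20565335] [-0.04574114  0.03189206 -0.05917438] [ 0.45710545  0.15171116 -4.31013377] 13.694685855169729 [  0.1 -59.1 -29.8   0.1   0.    0. ]
case [{'location': [271.7, 425.8], 'p': 0.83}] [{'bbox': [427.2, 247.5, 91.1, 96.3], 'p': 0.85}]
swing_grip [{'location': [216.8, 439.4], 'p': 0.64}] [{'bbox': [432.7, 242.6, 34.2, 87.8], 'p': 0.7}]
[-4.22817393e-01  4.33973462e-01  1.64265157e+00  3.12210558e-05
  1.06626014e+00  7.93214145e-01]
```

View pics/l.png

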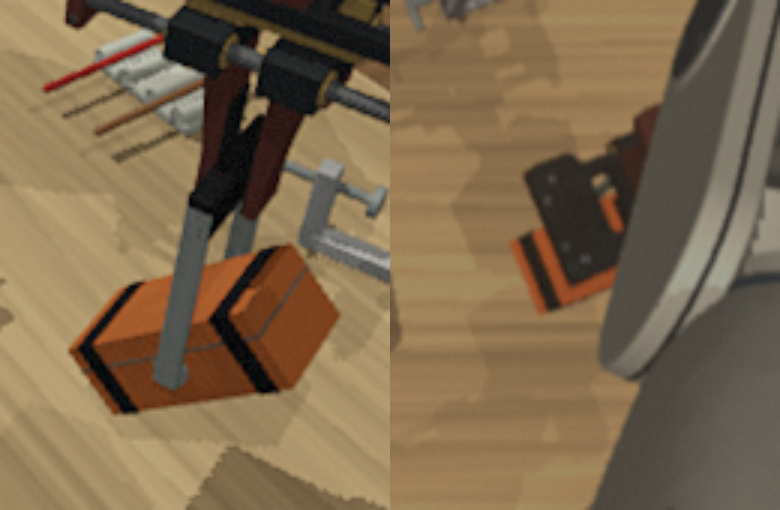

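The picture shows the left (+y side) end at (385,280) hanging low and the -y end up, so the heavy end is on the tool's -x side. Next I'll build a kinematic model to plan the tilt, after a small tilt for calibration.

>>> move_arm([
  [0,30,15,-0.05,0,0,0],
  [0,60,30,-0.1,0,0,0],
  [0,90,30,-0.15,-0.02,0,0],
  [0,90,30,-0.15,-0.05,0,0],
])

```text
t: 13.15
ee_pos: [574.3, -148.7, 207.2]
orientation: [2.501, -1.733, 0.195]
ft_force: [-0.4, -1.7, -3.8]
width: 14.2
```

```bash
python3 - <<'E'
from h import *
from scipy.spatial.transform import Rotation as R
o=get_obs(); print(repr(o["ee_pos"]),repr(o["qpos"]),repr(o["orientation"]),o["ft_force"],o["width"])
D=[([.4238,1.6306],[624.5,187.2]),([.33946,1.73239],[575.8,198.0]),([.50615,1.69412],[619.7,112.3]),([.43397,1.64265],[623.6,177.6])]
def f(p):
    r=[]
    for (a,b),(x,z) in D:
        r+= [p[0]+p[1]*np.sin(a)+p[2]*np.sin(a+b)+p[3]*np.cos(a+b)-x, p[4]+p[1]*np.cos(a)+p[2]*np.cos(a+b)-p[3]*np.sin(a+b)-z]
    return r
for fix in(0,1):
    s=least_squares(lambda p:f([p[0]*(1-fix),*p[1:3],p[3]*(1-fix),p[4]]),[0,400,400,0,100]);print(s.x,s.cost)
E
```

```text
array([ 574.27719732, -148.74899487,  207.15967017]) array([-0.19488201,  0.31756862,  1.75205763, -0.16189006,  0.99689261,
        1.0999004 ]) array([ 2.50124909, -1.73306362,  0.19544723]) [-0.40374816 -1.66552905 -3.75916718] 14.174285633819029
[ -2.22711969 557.41403765 485.35878489  68.98653528 -33.61229396] 0.7549342666334767
[   0.          500.35175615  469.72229583 2258.17191497  -49.05151131] 15.512561811519845
```

```bash
cat > kin.py <<'E'
import numpy as np
from scipy.optimize import least_squares
from scipy.spatial.transform import Rotation as R
D=[([1.1,.42376,1.6306,0,1.08861,-.019],[272.593,561.811,187.185]),
([-.384489,.339464,1.732391,0,1.069397,.827483],[538.126,-204.88,198.025]),
([-.43847,.50615,1.694123,0,.940653,.777485],[566.005,-252.268,112.336]),
([-.422817,.433973,1.642652,0,1.06626,.793214],[573.518,-244.92,177.608]),
([-.194882,.317569,1.752058,-.16189,.996893,1.0999],[574.277,-148.749,207.16])]
ov=[None,None,None,None,[2.50124909,-1.73306362,.19544723]]
def fk(q,p):
    a0,L2,L3,e,d1,d6=p; s=q[1]+q[2]
    A=R.from_euler('Z',q[0]); w=A.apply([a0+L2*np.sin(q[1])+L3*np.sin(s)+e*np.cos(s),0,d1+L2*np.cos(q[1])+L3*np.cos(s)-e*np.sin(s)])
    Q=R.from_euler('ZYZYZ',[q[0],s,q[3],q[4],q[5]+np.pi]); return w+Q.apply([0,0,d6]),Q
def cal(e0=True):
    f=lambda p: np.concatenate([fk(q,p)[0]-x for q,x in D]+[np.array([p[0]*.05,p[3]*.02])])
    return least_squares(f,[0,500,480,0,200,230])
LO=np.array([-3,-.9,.09,-1.31,.11,-2.54]);HI=np.array([3,2.11,2.58,4.45,2.69,2.54])
def ik(x,Q,p,q0):
    f=lambda q:(lambda a:np.concatenate([(a[0]-x)/100,(a[1].inv()*Q).as_rotvec()]))(fk(q,p))
    return least_squares(f,np.clip(q0,LO+.01,HI-.01),bounds=(LO,HI))
E
python3 - <<'E'
from kin import *
s=cal();p=s.x;print(p.round(1),s.fun.round(1));
print((fk(D[4][0],p)[1].inv()*R.from_rotvec(ov[4])).as_rotvec())
mat=np.array([523,247.5])
q0=np.array(D[4][0])
for az in range(-180,180,15):   # az of tool x ; h = -x
    x=np.array([np.cos(np.radians(az)),np.sin(np.radians(az)),0]); h=-x
    down=R.from_matrix(np.c_[x,np.cross([0,0,-1],x),[0,0,-1]])
    Q=R.from_rotvec(np.cross([0,0,1],h)*.768)*down
    lean=Q.apply([0,0,-1])
    best=None
    for j4 in(-1,0,1,2,3):
        g=np.array([.5,.3,1.7,j4,1,0])
        tip=np.array([*mat,4+60])+lean*(108-18.7)-[0,0,34.5]
        r=ik(tip,Q,p,g)
        if best is None or r.cost<best.cost: best=r
    print(az,round(best.cost,5),best.x.round(2),np.min(np.r_[best.x-LO,HI-best.x]).round(2))
E
```

```text
Traceback (most recent call last):
  File "kin.py", line 16, in cal
    return least_squares(f,[0,500,480,0,200,230])
  File "kin.py", line 15, in <lambda>
    f=lambda p: np.concatenate([fk(q,p)[0]-x for q,x in D]+[np.array([p[0]*.05,p[3]*.02])])
                                ~~^^^^^
  File "kin.py", line 13, in fk
    Q=R.from_euler('ZYZYZ',[q[0],s,q[3],q[4],q[5]+np.pi]); return w+Q.apply([0,0,d6]),Q
  File "scipy/spatial/transform/_rotation.pyx", line 1413, in scipy.spatial.transform._rotation.Rotation.from_euler
ValueError: Expected axis specification to be a non-empty string of upto 3 characters, got ZYZYZ
```

```bash
sed -i "s/Q=R.from_euler('ZYZYZ',\[q\[0\],s,q\[3\],q\[4\],q\[5\]+np.pi\])/Q=R.from_euler('ZYZ',[q[0],s,q[3]])*R.from_euler('YZ',[q[4],q[5]+np.pi])/" kin.py
cat > plan.py <<'E'
from kin import *
s=cal();p=s.x;print(p.round(1),s.fun.round(1));
print((fk(D[4][0],p)[1].inv()*R.from_rotvec(ov[4])).as_rotvec())
mat=np.array([523,247.5])
for az in range(-180,180,15):
    x=np.array([np.cos(np.radians(az)),np.sin(np.radians(az)),0]); h=-x
    down=R.from_matrix(np.c_[x,np.cross([0,0,-1],x),[0,0,-1]])
    Q=R.from_rotvec(np.cross([0,0,1],h)*.768)*down
    lean=Q.apply([0,0,-1])
    tip=np.array([*mat,4+60])+lean*(108-18.7)-[0,0,34.5]
    best=min((ik(tip,Q,p,np.array([.5,.3,1.7,j4,1,0])) for j4 in(-1,0,1,2,3)),key=lambda r:r.cost)
    print(az,round(best.cost,5),best.x.round(2),np.min(np.r_[best.x-LO,HI-best.x]).round(2))
E
python3 plan.py
```

```text
[ -1.8 530.3 489.4  53.3 248.4 268.6] [ 10.6  -5.4   1.3  -1.9 -12.1   0.   -4.9 -10.8   0.1  -5.3 -10.8  -0.4
  -2.9  -1.1  -1.1  -0.1   1.1]
[9.64434069e-07 6.21352310e-07 4.81963089e-07]
-180 0.05257 [ 0.32  0.9   1.19  0.2   1.79 -2.54] 0.0
-165 0.11708 [ 0.4   0.92  1.14  0.09  1.84 -2.54] 0.0
-150 0.14912 [ 0.46  0.93  1.14 -0.04  1.84  2.54] 0.0
-135 0.07339 [ 0.53  0.91  1.17 -0.16  1.82  2.54] 0.0
-120 0.0268 [ 0.61  0.88  1.23 -0.27  1.75  2.54] 0.0
-105 0.00487 [ 0.68  0.83  1.33 -0.4   1.64  2.54] 0.0
-90 0.0 [ 0.76  0.77  1.46 -0.53  1.51  2.53] 0.01
-75 0.0 [ 0.82  0.7   1.6  -0.65  1.36  2.44] 0.1
-60 0.0 [ 0.86  0.63  1.75 -0.78  1.2   2.37] 0.17
-45 0.0 [ 0.88  0.56  1.9  -0.94  1.03  2.32] 0.22
-30 0.0 [ 0.88  0.48  2.05 -1.14  0.86  2.29] 0.17
-15 0.00098 [ 0.83  0.41  2.16 -1.31  0.68  2.22] 0.0
0 0.01173 [ 0.72  0.34  2.21 -1.31  0.46  1.91] 0.0
15 0.01952 [ 0.54  0.28  2.26 -1.31  0.16  1.55] 0.0
30 0.00361 [ 0.34  0.31  2.34  2.39  0.27 -2.54] 0.0
45 0.0 [ 0.2   0.35  2.32  2.03  0.44 -2.51] 0.03
60 0.0 [ 0.08  0.4   2.22  1.54  0.61 -2.34] 0.2
75 0.0 [ 0.02  0.46  2.1   1.23  0.79 -2.29] 0.25
90 0.0 [-0.    0.53  1.95  1.    0.97 -2.3 ] 0.24
105 0.0 [ 0.01  0.6   1.8   0.83  1.14 -2.34] 0.2
120 0.0 [ 0.05  0.68  1.65  0.7   1.3  -2.41] 0.13
135 0.0 [ 0.1   0.74  1.51  0.57  1.45 -2.49] 0.05
150 0.0015 [ 0.17  0.81  1.38  0.44  1.59 -2.54] 0.0
165 0.016 [ 0.25  0.86  1.27  0.32  1.71 -2.54] 0.0
```

```bash
cat > tgt.py <<'E'
from kin import *
p=cal().x; az=-50; mat=np.array([523,247.5])
x=np.array([np.cos(np.radians(az)),np.sin(np.radians(az)),0]); h=-x
down=R.from_matrix(np.c_[x,np.cross([0,0,-1],x),[0,0,-1]])
Q=R.from_rotvec(np.cross([0,0,1],h)*.768)*down
lean=Q.apply([0,0,-1])
E
python3 - <<'E'
from tgt import *
from h import get_obs
o=get_obs(); R0=R.from_rotvec(o["orientation"])
print("rel",(Q*R0.inv()).as_rotvec(), o["ee_pos"])
for nm,off in(("worldz",np.array([0,0,34.5])),("tool",34.5*lean)):
    tip=np.array([*mat,64])+lean*(108-18.7)-off; print(nm,tip)
q=np.array(D[4][0])
P0=o["ee_pos"]; P1=tip+[0,0,80]
rv=(Q*R0.inv()).as_rotvec()
for t in np.linspace(0,1,6):
    r=ik(P0+(P1-P0)*t,R.from_rotvec(rv*t)*R0,p,q); q=r.x; print(t,r.cost.round(5),q.round(2))
r=ik(tip,Q,p,q);print(r.cost,r.x.round(2))
E
```

```text
rel [-0.52785297 -0.31146016  0.32969164] [ 574.27719732 -148.74899487  207.15967017]
worldz [483.12368478 295.02274193  93.73362425]
tool [498.52942806 276.66289202 103.41772238]
0.0 0.0 [-0.19  0.32  1.75 -0.16  1.    1.1 ]
0.2 0.0 [ 0.    0.26  1.86 -0.31  0.92  1.33]
0.4 0.0 [ 0.22  0.24  1.92 -0.49  0.9   1.6 ]
0.6000000000000001 0.0 [ 0.45  0.27  1.94 -0.65  0.96  1.85]
0.8 0.0 [ 0.66  0.34  1.9  -0.77  1.05  2.05]
1.0 0.0 [ 0.84  0.44  1.83 -0.84  1.18  2.17]
3.6424743338070323e-25 [ 0.84  0.56  1.86 -0.9   1.08  2.3 ]
```

>>> move_arm([
  [-2,10,20,-0.02,-0.01,0.01,0],
  [-6,35,40,-0.04,-0.025,0.025,0],
  [-12,65,50,-0.07,-0.042,0.045,0],
  [-18,97,50,-0.1,-0.06,0.062,0],
  [-25,130,50,-0.132,-0.078,0.082,0],
])

```text
t: 13.57
ee_pos: [548.5, -23.9, 257.9]
orientation: [2.497, -1.595, 0.407]
ft_force: [0.9, 0.8, -5.2]
width: 13.7
```

>>> move_arm([
  [-6,38,0,-0.044,-0.026,0.028,0],
  [-13,76,0,-0.088,-0.052,0.055,0],
  [-20,114,0,-0.132,-0.078,0.083,0],
  [-27,152,0,-0.176,-0.104,0.11,0],
  [-33,190,0,-0.22,-0.13,0.138,0],
])

```text
t: 13.98
ee_pos: [514.4, 167.2, 257.0]
orientation: [2.461, -1.338, 0.734]
ft_force: [1.1, -0.0, -4.9]
width: 14.0
```

>>> move_arm([
  [-7,33,0,-0.044,-0.026,0.028,0],
  [-14,66,0,-0.088,-0.052,0.055,0],
  [-20,95,-15,-0.132,-0.078,0.083,0],
  [-25,115,-30,-0.176,-0.103,0.11,0],
  [-25,115,-30,-0.176,-0.103,0.11,0],
])

```text
t: 14.4
ee_pos: [487.6, 284.4, 221.9]
orientation: [2.405, -1.116, 0.966]
ft_force: [-1.2, -1.4, -4.8]
width: 14.1
```

```bash
cat > look.py <<'E'
from h import *
from tgt import Q,R,lean
import sys
a=get_image("side");b=get_image("top");o=get_obs()
print(o["t"],o["ee_pos"],o["ft_force"],o["width"],o["qpos"].round(2))
print("rel",(Q*R.from_rotvec(o["orientation"]).inv()).as_rotvec())
px={}
for n in("case","swing_grip","mat_mid"):
    ms=[mark_of(i,n)[:1] for i in(a,b)]; print(n,[(m[0]["p"],m[0]["location"]) if m else None for m in ms],[[(d["p"],d["bbox"]) for d in recognise(i,n)[:1]] for i in (a,b)])
    if all(ms): print(tri([a,b],[m[0]["location"][::-1] for m in ms]))
print("expected pivot: worldz",o["ee_pos"]+[0,0,34.5]-lean*89.3,"tool",o["ee_pos"]-lean*(89.3-34.5))
if len(sys.argv)>1:
    cv2.imwrite("pics/"+sys.argv[1],np.hstack([cv2.resize(i["color"][r:r+180,c:c+130],None,fx=3,fy=3)[:,:,::-1] for i,r,c in((a,60,210),(b,120,130))]))
E
python3 look.py
```

```text
14.5 [489.29675972 281.11081451 225.21695865] [-0.02677017 -0.36429563 -5.02451927] 13.494998472458809 [ 0.92  0.42  1.79 -0.79  1.26  2.18]
rel [ 0.00073718 -0.00273095  0.00242936]
case [(0.87, [113.7, 249.8]), (0.63, [209.7, 182.6])] [[(0.6, [231.9, 108.1, 63.7, 78.6])], [(0.97, [158.9, 218.7, 87.5, 69.6])]]
(array([507.61694074, 245.06286975, 183.06501153]), np.float64(0.5897744455880343))
swing_grip [(0.64, [74.5, 211.2]), (0.76, [235.3, 132.6])] [[(0.74, [222.6, 97.7, 45.7, 54.3])], [(0.9, [154.0, 228.1, 78.8, 50.0])]]
(array([457.52543903, 305.6057812 , 260.86691619]), np.float64(0.9263326059120232))
mat_mid [(0.91, [173.9, 264.8]), (0.71, [210.2, 204.2])] [[(0.82, [264.0, 178.6, 49.2, 31.9])], [(0.73, [208.1, 210.3, 46.2, 53.5])]]
(array([524.04096577, 247.61418711,  15.28341158]), np.float64(1.5443603819567215))
expected pivot: worldz [529.17307494 233.58807258 195.48333441] tool [513.76733166 251.94792249 185.79923627]
```

The case hangs standing over the mat, with its pivot at about (510,248,184). I'll centre it and go down most of the way.

>>> move_arm([
  [4,0,-25,0,0,0,0],
  [9,-0.5,-50,0,0,0,0],
  [13,-1,-75,0,0,0,0],
  [13,-1,-90,0,0,0,0],
  [13,-1,-98,0,0,0,0],
])

```text
t: 15.52
ee_pos: [502.7, 278.2, 126.8]
orientation: [2.398, -1.124, 0.967]
ft_force: [-0.4, -0.3, -4.7]
width: 13.6
```

>>> move_arm([
  [0,0,0,0,0,0,0],
  [0,0,0,0,0,0,0],
  [0,0,0,0,0,0,0],
])

```text
t: 15.77
ee_pos: [503.8, 279.8, 130.1]
orientation: [2.401, -1.127, 0.971]
ft_force: [0.1, 0.0, -5.6]
width: 13.5
```

```bash
python3 look.py m.png
```

```text
15.8667 [503.79762592 279.81028347 130.16152418] [ 0.16096354  0.40655151 -6.02774651] 13.490347254458584 [ 0.9   0.57  1.81 -0.85  1.13  2.31]
rel [-0.00187877  0.00157882  0.0041445 ]
case [(0.9, [149.3, 259.9]), (0.86, [206.1, 196.0])] [[(0.63, [244.4, 144.4, 59.8, 65.9])], [(0.61, [178.2, 212.1, 76.3, 61.9])]]
(array([523.19258333, 247.54958406,  86.32331725]), np.float64(0.025556939783371035))
swing_grip [(0.62, [114.4, 226.9]), (0.94, [225.9, 154.0])] [[(0.66, [236.2, 135.4, 40.2, 47.1])], [(0.84, [172.1, 221.9, 71.1, 44.9])]]
(array([478.14998272, 306.76576082, 162.59751533]), np.float64(0.22461105478132026))
mat_mid [(0.59, [174.5, 263.7]), (0.91, [208.6, 204.4])] [[(0.96, [264.6, 176.9, 47.5, 31.1])], [(0.91, [203.8, 209.7, 54.6, 53.2])]]
(array([525.19277736, 249.01418715,  12.60203497]), np.float64(0.16416098741467522))
expected pivot: worldz [543.67394114 232.28754154 100.42789993] tool [528.26819786 250.64739144  90.7438018 ]
```

View pics/m.png

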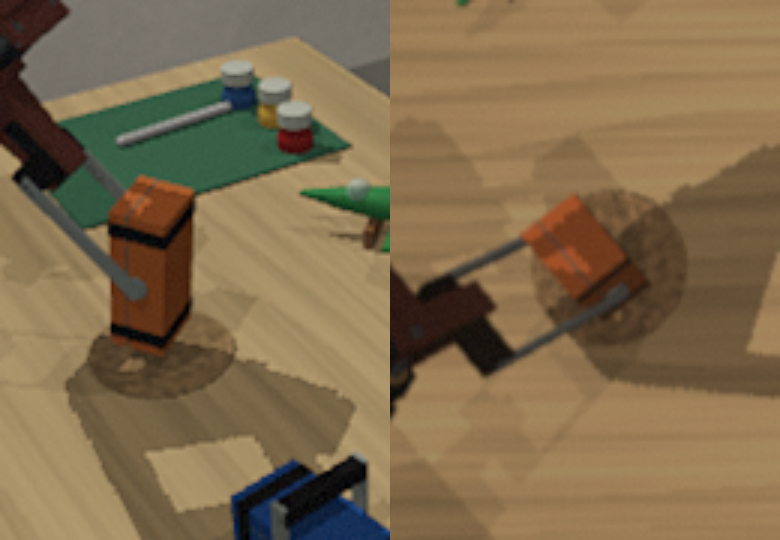

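The case is upright above the mat centre, as both views show. Now I'll lower it gently.

>>> move_arm([
  [0,0,-4,0,0,0,0],
  [0,0,-8,0,0,0,0],
  [0,0,-12,0,0,0,0],
  [0,0,-15,0,0,0,0],
  [0,0,-16,0,0,0,0],
])

```text
t: 16.88
ee_pos: [503.1, 278.8, 112.0]
orientation: [2.399, -1.125, 0.969]
ft_force: [0.4, -0.6, -4.9]
width: 13.5
```

>>> move_arm([
  [0,0,-0.7,0,0,0,0],
  [0,0,-1.4,0,0,0,0],
  [0,0,-2,0,0,0,0],
])

```text
t: 17.13
ee_pos: [503.4, 279.2, 110.9]
orientation: [2.4, -1.126, 0.97]
ft_force: [-0.1, -0.1, -5.1]
width: 13.5
```

>>> move_arm([
  [0,0,-0.7,0,0,0,0],
  [0,0,-1.4,0,0,0,0],
  [0,0,-2,0,0,0,0],
])

```text
t: 17.38
ee_pos: [503.4, 279.2, 108.9]
orientation: [2.4, -1.126, 0.97]
ft_force: [-0.2, -0.4, -5.1]
width: 13.8
```

>>> move_arm([
  [0,0,-0.5,0,0,0,0],
  [0,0,-1,0,0,0,0],
  [0,0,-1.5,0,0,0,0],
])

```text
t: 17.63
ee_pos: [503.3, 279.1, 107.4]
orientation: [2.4, -1.126, 0.97]
ft_force: [0.4, -0.0, -4.1]
width: 13.9
```

>>> move_arm([
  [0,0,-0.5,0,0,0,0],
  [0,0,-1,0,0,0,0],
  [0,0,-1,0,0,0,0],
])

```text
t: 17.88
ee_pos: [503.5, 279.2, 106.7]
orientation: [2.4, -1.125, 0.97]
ft_force: [0.6, -0.0, -2.2]
width: 13.9
```

>>> move_arm([
  [0,0,-0.5,0,0,0,0],
  [0,0,-1,0,0,0,0],
  [0,0,-1,0,0,0,0],
])

```text
t: 18.13
ee_pos: [503.8, 279.2, 106.3]
orientation: [2.399, -1.125, 0.972]
ft_force: [-1.6, 2.1, 4.4]
width: 13.9
```

Contact shows as the wrist force going from -5 to +4 N. I'll ease off half a millimetre, check, and then release.

>>> move_arm([
  [0,0,0.5,0,0,0,0],
  [0,0,0.5,0,0,0,0],
])

```text
t: 18.3
ee_pos: [503.6, 279.3, 106.3]
orientation: [2.4, -1.126, 0.97]
ft_force: [-0.8, 1.4, 3.4]
width: 14.4
```

```bash
python3 look.py
```

```text
18.4 [503.60711486 279.3369423  106.33645007] [-1.17667601  1.99557389  4.17041209] 13.752063395733597 [ 0.9   0.61  1.82 -0.87  1.1   2.35]
rel [-0.00047101  0.00077204  0.0042102 ]
case [(0.89, [156.5, 261.0]), (0.96, [204.9, 199.8])] [[(0.88, [246.4, 152.7, 59.8, 68.2])], [(0.97, [182.9, 214.9, 75.2, 59.3])]]
(array([525.69023621, 245.66010885,  66.89966475]), np.float64(1.101452865903866))
swing_grip [(0.74, [125.0, 228.3]), (0.58, [227.7, 158.9])] [[(0.59, [240.2, 145.4, 42.2, 45.9])], [(0.61, [178.6, 223.3, 67.9, 43.4])]]
(array([476.48999165, 306.67654381, 136.20656852]), np.float64(0.5130757443695586))
mat_mid [(0.71, [174.7, 262.1]), (0.84, [208.9, 200.4])] [[(0.91, [264.8, 178.4, 47.5, 28.7])], [(0.87, [203.9, 207.6, 50.7, 51.2])]]
(array([525.44033404, 260.24181468,   4.98811721]), np.float64(0.20170285939218502))
expected pivot: worldz [543.48343009 231.81420037  76.60282582] tool [528.0776868  250.17405028  66.91872769]
```

>>> move_arm([
  [0,0,0.4,0,0,0,0],
  [0,0,0.4,0,0,0,0],
])

```text
t: 19.17
ee_pos: [503.5, 279.2, 106.4]
orientation: [2.4, -1.126, 0.97]
ft_force: [-1.1, 2.6, 4.6]
width: 13.7
```

>>> move_arm([
  [0,0,0,0,0,0,45],
  [0,0,0,0,0,0,45],
  [0,0,0,0,0,0,45],
  [0,0,0,0,0,0,45],
  [0,0,0,0,0,0,45],
])

```text
t: 19.58
ee_pos: [503.3, 278.8, 106.1]
orientation: [2.399, -1.125, 0.969]
ft_force: [-1.1, -0.5, -0.9]
width: 42.7
```

>>> move_arm([
  [0,0,0,0,0,0,45],
  [0,0,0,0,0,0,45],
  [0,0,0,0,0,0,45],
])

```text
t: 19.83
ee_pos: [503.3, 279.1, 106.3]
orientation: [2.4, -1.126, 0.969]
ft_force: [0.2, 0.3, -1.0]
width: 45.1
```

```bash
python3 look.py; python3 -c "
from tgt import *;print(lean)"
```

```text
19.9333 [503.34490666 279.05228099 106.27306741] [0.46454743 0.42116067 0.25922009] 44.55089202877294 [ 0.9   0.61  1.82 -0.87  1.1   2.35]
rel [-2.40631397e-04  1.37515144e-07  4.51110838e-03]
case [(0.85, [159.3, 256.8]), (0.85, [209.5, 196.8])] [[(0.82, [244.9, 152.7, 59.9, 67.9])], [(0.83, [185.7, 217.5, 65.0, 59.2])]]
(array([517.23368316, 254.58531428,  57.00297776]), np.float64(0.8127729377562218))
swing_grip [(0.56, [125.7, 224.2]), (0.83, [231.1, 154.9])] [[(0.9, [234.1, 142.6, 44.0, 54.2])], []]
(array([469.8700096 , 316.1588222 , 131.97849117]), np.float64(0.43316860455379924))
mat_mid [(0.75, [172.1, 261.7]), (0.93, [209.8, 203.7])] [[(0.94, [263.8, 178.1, 53.9, 29.0])], [(0.89, [205.7, 211.5, 52.8, 54.0])]]
(array([521.11040932, 248.27569112,  21.90229835]), np.float64(0.06674686808895558))
expected pivot: worldz [543.22122189 231.52953907  76.53944316] tool [527.8154786  249.88938897  66.85534502]
[-0.44654328  0.53216956  0.7193015 ]
```

>>> move_arm([
  [-4.5,5.3,7.2,0,0,0,45],
  [-9,10.6,14.4,0,0,0,45],
  [-15.6,18.6,25.2,0,0,0,45],
  [-22.3,26.6,36,0,0,0,45],
  [-31,37,50,0,0,0,45],
])

```text
t: 20.95
ee_pos: [471.5, 316.9, 157.5]
orientation: [2.4, -1.126, 0.969]
ft_force: [0.6, 1.0, -0.3]
width: 44.7
```

>>> move_arm([
  [-9,10.6,14.4,0,0,0,45],
  [-18,21.2,28.8,0,0,0,45],
  [-27,32,43,0,0,0,45],
  [-31,37,60,0,0,0,45],
  [-31,37,80,0,0,0,45],
])

```text
t: 21.37
ee_pos: [439.7, 355.1, 237.7]
orientation: [2.403, -1.123, 0.969]
ft_force: [-0.4, 0.3, 0.7]
width: 45.1
```

>>> move_arm([
  [0,0,0,0,0,0,45],
  [0,0,0,0,0,0,45],
  [0,0,0,0,0,0,45],
  [0,0,0,0,0,0,45],
  [0,0,0,0,0,0,45],
])

```text
t: 21.78
ee_pos: [441.0, 352.6, 235.4]
orientation: [2.399, -1.124, 0.969]
ft_force: [0.3, -0.1, -0.0]
width: 44.8
```

```bash
python3 look.py f.png
```

```text
21.8833 [441.18694943 352.67029272 235.53624652] [-0.17777147  0.27619333 -0.25115984] 45.18137324368427 [ 1.06  0.46  1.7  -0.72  1.38  2.23]
rel [ 0.00096554 -0.00078177  0.00473996]
case [(0.87, [158.9, 258.4]), (0.79, [209.0, 197.2])] [[(0.7, [243.8, 150.9, 62.4, 73.0])], [(0.84, [181.8, 218.4, 79.0, 60.1])]]
(array([519.28929084, 253.0026032 ,  58.10875767]), np.float64(0.2456680190778684))
swing_grip [(0.81, [124.6, 223.9]), (0.94, [229.5, 157.7])] [[(0.59, [235.4, 139.7, 42.1, 51.6])], [(0.93, [173.3, 227.1, 69.7, 42.9])]]
(array([470.4920119 , 308.96963102, 138.32915684]), np.float64(0.8884573881727817))
mat_mid [(0.79, [175.1, 263.5]), (0.63, [208.6, 204.0])] [[(0.78, [264.3, 176.9, 47.6, 30.1])], [(0.93, [205.4, 210.8, 48.1, 53.3])]]
(array([525.36542979, 250.76093348,   9.67444513]), np.float64(0.10173731953273091))
expected pivot: worldz [481.06326465 305.14755079 205.80262227] tool [465.65752137 323.5074007  196.11852413]
```

The picture limit is reached, so I'll check numerically. I'll fit an upright box to the orange silhouette, compare it with a lying one, and check the blue case's position.

```bash
python3 - <<'E'
from h import *
from scipy.optimize import minimize
from scipy.spatial.transform import Rotation as R
a=get_image("side");b=get_image("top");ims=(a,b)
ms=[colhull(i,(3,150,60),(16,255,255),recognise(i,"case")[0]["bbox"]) for i in ims]
def cost(q,z):  # box long axis up, tilt q3,q4
    P=R.from_rotvec([q[3],q[4],0]).apply(R.from_euler('z',q[2]).apply(B[:,[2,1,0]]))+[q[0],q[1],z]
    return sum((hullmask(proj(i,P).astype(np.float32))!=m).sum()/m.sum() for i,m in zip(ims,ms))
x0=np.array([523,249,np.radians(130),0,0]); S=np.vstack([x0,x0+np.diag([8,8,.15,.08,.08])])
r=minimize(cost,x0,args=(64,),method="Nelder-Mead",options=dict(initial_simplex=S,maxiter=600)); print("upright",r.x,r.fun)
l=boxfit(ims,ms,(520,250,[-.8,0,.8,1.6])); print("lying",l.x,l.fun)
bm=[colhull(i,(105,120,30),(125,255,255),recognise(i,"bluecase")[0]["bbox"]) for i in ims]
l=boxfit(ims,bm,(516,-22,[-1.5,-1.3])); print("blue",l.x,l.fun); print(get_obs()["t"],get_obs()["ft_force"])
E
```

```text
upright [ 5.16995707e+02  2.50508355e+02  2.35724656e+00  8.80744590e-02
 -4.01754424e-02] 0.29951390489844354
lying [531.82140984 281.16951262   1.04150341] 1.118028627987849
blue [508.49636027 -25.98204006  -1.42309662] 0.25684413990730004
22.7833 [0.37791616 0.26766745 0.28799574]
```

```bash
python3 -c "
from workcell import close_job; print(close_job())"
```

```text
the job is handed in; nothing more can be done
None
```

The orange case is standing on its heavy end near the centre of the cork mat, the gripper is clear of it, and the job is handed in. `close_job` gave no verdict.

- **Lift:** I gripped the swing handle at 14 mm and lifted. The end on the robot's left (+y) side dipped, so that is the heavy end.
- **Placing:** I leaned the handle a further 44 degrees over the mat and lowered in 1 mm steps. At contact the wrist force went from -5 N to about +4 N. I then released and backed off along the tool.
- **Discrepancy:** the real fingertips are about 34 mm short of the reported TCP, measured along the tool. I found this by touching the grip bar lightly (28 N at most) before grasping. From then on I placed by camera and contact.
- **Last checks, about 22.8 s on the clock:**
  - The upright-box fit beat the lying one (error 0.30 against 1.12), with the case at (517, 250) mm and the mat centre at about (523, 248) mm.
  - The network marks held steady after release, and the wrist force was near zero.
  - The blue case had not measurably moved.
- **Less certain:** the fit shows about 5 degrees of tilt, which I put down to a coarse silhouette. The viewer's picture limit stopped me looking at the final scene, so the last check was by numbers only.

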